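# Draw the bottom adapter plate from a gravity magazine onto the inspection cradle

### The job

Push the magazine's red-knobbed ejector fully in so that the bottom aluminium plate peeps out under the gate, draw that plate out with the gripper, and lay it flat and gently (not dropped) on the blue inspection cradle, between the yellow ears and with its end up against the yellow stop. The other three plates must stay in the chute and settle flat on its floor, the ejector must be left sprung back home, and nothing else on the bench may be disturbed.

Things in the scene. Friction and masses are not known exactly. Their poses are not given: they have to be found in the camera images.
- magazine: black gravity magazine fixed to the bench. Origin: on the bench, below the centre of the pile. Its x axis points from exit to ejector: plates leave along its -x, roughly world -y. Foot 80 mm wide, 8 mm thick, x = -55 to +145 mm. Chute floor 30 mm above the bench, 44 mm wide. Four plates lie piled on it (top 66 mm up), about 1 mm play all round. Side walls out to y = +/-24 mm, 70 mm high.
- magazine_exit (a point): middle of the exit's floor edge, 30 mm above the bench, at x = -55 mm of the magazine. The floor ends here, so a plate that sticks out overhangs free, 30 mm over the bench. Two red gate strips here (41.5 to 70 mm up) let only the bottom plate through. Once the bottom plate is out, the pile drops by one plate.
- ejector (a joint): travel (m) of the ejector, a brass tongue behind the pile with a red knob: 0 home, 0.042 fully in. It pushes the bottom plate along the magazine's -x until it sticks out about 40 mm beyond the pile's front, taking up to about 10 N. A spring (1.5 N at home, 3.6 N fully in) takes it home when let go; the plate then stays sticking out.
- ejector_knob (a point): middle of the red upright knob of the ejector: 22 mm diameter, 28 mm high, its centre 94 mm above the bench and, at home, 105 mm from the magazine's origin along the magazine's +x; moves with the ejector. Below it a 12 mm steel post. Top free.
- plate_bottom: bright aluminium plate 100 x 36 x 9 mm, with a dark line round its lower edge and two dark dots on top, about 87 g (varies). Origin: centre of its underside; x along its length, z up. It lies lengthwise along the magazine. The lowest in the chute at the start, on its floor; the one to draw.
- plate_2: bright aluminium plate 100 x 36 x 9 mm, with a dark line round its lower edge and two dark dots on top, about 87 g (varies). Origin: centre of its underside; x along its length, z up. It lies lengthwise along the magazine. Second from below; it stays in the chute.
- plate_3: bright aluminium plate 100 x 36 x 9 mm, with a dark line round its lower edge and two dark dots on top, about 87 g (varies). Origin: centre of its underside; x along its length, z up. It lies lengthwise along the magazine. Third from below; it stays in the chute.
- plate_4: bright aluminium plate 100 x 36 x 9 mm, with a dark line round its lower edge and two dark dots on top, about 87 g (varies). Origin: centre of its underside; x along its length, z up. It lies lengthwise along the magazine. The top one; it stays in the chute.
- cradle: blue inspection cradle fixed to the bench, foot 130 x 80 x 8 mm. Origin: on the bench under its centre; x along its length towards the stop, roughly world +y. Rest block 24 mm wide, 100 mm long, top 30 mm up: narrower than the plate, so fingers pass beside it. Yellow ears at x = 0 and +34 mm (each 10 mm long), tops 36 mm up, 42 mm apart inside, 50 mm over all; none beyond, away from the stop.
- cradle_stop (a point): middle of the face of the yellow end stop, at x = +50 mm of the cradle, 37 mm above the bench. The stop is 34 mm wide, its top 44 mm above the bench.
- cradle_seat (a point): centre of the cradle's resting surface, 30 mm above the bench: where the centre of the plate's underside is when the plate lies against the stop. Axes as the cradle's.
- driver: a screwdriver with an orange handle, 170 mm long, lying flat. Bystander, not to be disturbed. Origin: centre of its underside.
- lens_tube: a short black lens tube, a ring of 31 mm outer diameter and 22 mm high, standing. Bystander, not to be disturbed. Origin: centre of its underside.
- mirror_mount: a black mirror mount about 46 mm square with two brass adjuster knobs. Bystander, not to be disturbed. Origin: centre of its underside.
- screw_jar: a small amber jar with steel cap, 48 mm diameter, 55 mm high. Bystander, not to be disturbed. Origin: centre of its underside.
- post_base: a steel post on a round foot of 56 mm diameter, 55 mm high. Bystander, not to be disturbed. Origin: centre of its underside.
- lens_tray: a white two-compartment tray 90 x 65 x 22 mm. Bystander, not to be disturbed. Origin: centre of its underside.
There are look-alikes about, which are no part of the job. Leave any orange or purple look-alike of the plate_4 alone.

How it is judged:
By the outcome, as a careful person would: the job done as asked, in the order asked, and still so for the second after the job is handed in, with the robot touching nothing.
It also fails if it takes over 54 s, if anything falls off the work surface, if the arm or the gripper's body presses on something with over 40 N, if the wrist force passes 120 N, or if a joint passes its speed limit or range.

### The arm

A 6-joint arm with a two-finger parallel gripper is mounted at the origin on the work surface. World frame = base frame: x ahead of the robot, y to its left, z up, the work surface at z = 0. Lengths are in mm, angles in rad, forces in N, time in s.
With the tool pointing down it reaches from about 300 to 850 mm from the base axis. Payload 5.4 kg.
Tool frame: the origin (TCP) lies midway between the tips of the shut fingers; the grasp point (between the pads) lies 19 mm behind it (env.hold_point_z is the distance from the TCP to the grasp point, in mm); z points along the fingers, y is the line along which they close (so a half turn about z gives the same grasp; the last joint's range is limited). The gripper opens to 85 mm and grips with 20 to 120 N. Pads are 22 mm wide; open, the fingers measure 114 mm over their backs; the gripper's body (76 mm by 85 mm) begins 54 mm behind the grasp point. The pads swing forward as they close: fully open they stand 13 mm farther back than shut.
Start: joints at [1.073, 0.158, 1.597, -0, 1.386, -0.21], TCP at [163.22, 551.33, 196.999] pointing down, gripper open.
Joint ranges: [-2.91, 2.91], [-0.94, 2.29], [0.18, 2.7], [-1.29, 4.43], [0.17, 2.64], [-3, 3]. Speed limits (rad/s): [2.57, 2.57, 3.14, 3.14, 3.14, 3.14].

### API

Orientations are given as a unit quaternion [w, x, y, z].
In Python, from cell import env, camera, order, models gives the robot as it stands.
- The arm moves only by the shell command python3 -m crank 'ROWS' [OPENING] [FORCE]. ROWS is JSON, a list of rows, each a list of 2 entries, a list of its own where there are three numbers: the shift along the world's x, y, z in mm, then the turn, a rotation vector about the world's x, y, z in degrees. In form: [[[dx, dy, dz], [ax, ay, az]], ...]. A call has 1 to 20 rows; each row is the pose to reach, as a shift and turn from the pose commanded when the call began; what a row does not reach only later rows make up. A row lasts 1/10 s, in which the tool goes at most 50 mm and 8.59 degrees, less where a joint would pass 70% of its speed; a pose out of reach is approached as far as the arm can. A call with a gripper value outside its range is refused whole. OPENING is the gripper command: -1 is shut, 1 is fully open, values between are in proportion, set as the call begins (- or left out, the last holds). The fingers move at their own pace and stop on an object; FORCE is the grip in N (left out, the last holds). Time passes only in rows, so rows that repeat a pose let the fingers close. It gives the time, the measured TCP pose, the force, the opening and the grip force at its end, in the units of the state.
- env.observe(): the state, without advancing time (a new reading comes with each control period).
- camera(name): name is "side" or "top"; returns a dict with "img" (384x512x3 uint8, blue, green, red), "fx", "fy", "cx", "cy" (pixels), "T" (4x4, takes a point from camera to world coordinates). Camera axes: x right, y down, z forward; pixel columns grow to the right and rows downward; lengths in mm; the calibration is good to about 2 mm. A picture is of the moment at which its call begins. There is no depth.
- order.finish_job(): hands the job in; it is judged then, once.
Trained networks look in a picture, given as the dict that the camera call returned (one of the last four; its "shot" number tells which), for a name from the list of things; names that differ only in an ending like _2 or _b are one class to them, and where a whole thing is asked for, a point or a joint stands for the part that bears it (a point fixed in the world has none). Each returns a list of dicts, best first, with "score" (0 to 1); they miss things now and then, are a little off and sometimes report something else, mostly with a low value. They report only what shows in the picture. A call takes as long as a camera call. They do not tell look-alikes from the thing itself.
- models.spot_in(name, picture): "centre" ([column, row] as shares, 0 to 1, of the picture: columns of its width, rows of its height, amid what is visible of it).
- models.tip_of(name, picture): "centre" ([column, row] as shares, 0 to 1, of the picture: columns of its width, rows of its height: a listed point, or the origin of a listed thing).
The state is a dict: "time_s": time; "joint_pos": joint angles; "qd": joint speeds; "joint_efforts": joint torques, N m; "tool_pos": TCP position; "tcp_rot": TCP orientation; "force": force on the tool from outside, world axes, zero at the start; "moment": the same for the moment, N m; "grip_width": finger opening in mm; "finger_force": force on a finger pad.
Only numpy, scipy, OpenCV 4.12 (cv2) and the standard library are available. Lean on these libraries where they do the work, as an engineer would, in place of code of your own. Each camera call takes 0.05 s, during which the arm holds its last target. There are 200 camera calls.

## Working session

There is one attempt and no reset: what is moved stays moved. The work goes in short steps, Python scripts to look and compute and a shell command to move; the robot and the scene stay as the last step left them, time stands still between calls to the robot, and variables do not carry over. Pictures are saved under pics/ and viewed, at most 10 in all, crops included, and the job is handed in when it is done.

```bash
ls; mkdir -p pics
cat > h.py <<'E'
import numpy as np, cv2
from cell import env, camera, order, models
def ray(p,px):
    T=np.array(p["T"]);d=T[:3,:3]@np.array([(px[0]-p["cx"])/p["fx"],(px[1]-p["cy"])/p["fy"],1]);return T[:3,3],d
def at_z(p,px,z):
    o,d=ray(p,px);return o+d*(z-o[2])/d[2]
def proj(p,X):
    T=np.array(p["T"]);c=T[:3,:3].T@(np.array(X,float)-T[:3,3]);return [p["fx"]*c[0]/c[2]+p["cx"],p["fy"]*c[1]/c[2]+p["cy"]]
E
python3 - <<'E'
from h import *
Z=dict(magazine=0,magazine_exit=30,ejector_knob=94,plate_4=57,cradle=0,cradle_stop=37,cradle_seat=30,driver=0,lens_tube=0,mirror_mount=0,screw_jar=0,post_base=0,lens_tray=0)
for c in("top","side"):
    p=camera(c);cv2.imwrite(f"pics/{c}0.png",p["img"])
    print(c,np.round(p["T"],2).tolist(),p["fx"])
    for n in Z:
        for r in models.tip_of(n,p)[:3]:
            px=np.array(r["centre"])*[512,384];print(n,round(r["score"],2),px.round(1),at_z(p,px,Z[n])[:2].round(1))
print(env.observe())
E
```

```text
pics
top [[-0.0, -1.0, 0.06, 471.98], [-1.0, -0.0, -0.02, 72.55], [0.02, -0.06, -1.0, 1012.31], [0.0, 0.0, 0.0, 1.0]] 401.12230094535096
magazine 0.79 [207.7 195.1] [524.3 185.6]
magazine_exit 0.78 [228.3 191.4] [531.9 132.1]
magazine_exit 0.45 [192.9 106.3] [742.7 220.3]
ejector_knob 0.72 [157.6 189.6] [532.  289.2]
ejector_knob 0.42 [332.1 107.4] [ 724.3 -112.5]
plate_4 0.93 [126.9 258.7] [371.8 367.2]
plate_4 0.8 [167.9 306.7] [260.2 270.2]
plate_4 0.76 [203.7 189.6] [534.5 188.8]
cradle 0.7 [354.3 172.4] [ 582.5 -186.7]
cradle_stop 0.84 [337.9 164.7] [ 597.4 -137. ]
cradle_seat 0.64 [357.8 170.8] [ 583.2 -187.7]
cradle_seat 0.55 [211.1 194.2] [525. 174.]
driver 0.66 [222.8 264. ] [352.  146.8]
lens_tube 0.61 [298.4 254.4] [375.3 -42.6]
mirror_mount 0.55 [333.2 109.1] [ 745.8 -134.4]
screw_jar 0.79 [194.9 105.2] [753.8 219.8]
lens_tray 0.82 [377.2 268.2] [ 340.2 -241.4]
side [[0.96, -0.19, 0.2, 270.48], [-0.28, -0.69, 0.67, -650.65], [0.01, -0.7, -0.71, 856.34], [0.0, 0.0, 0.0, 1.0]] 422.2607968870037
magazine 0.89 [253.5 183.9] [526.5 193.2]
magazine_exit 0.56 [256.1 189.3] [518.
[... 751 characters left out ...]
'time_s': 1.4, 'joint_pos': array([ 1.07289409e+00,  1.58378174e-01,  1.59700949e+00, -4.42312639e-06,
        1.38621555e+00, -2.10120870e-01]), 'qd': array([ 0.00029531, -0.00049211, -0.00141479,  0.00231655,  0.00104757,
       -0.00123051]), 'joint_efforts': array([-1.00149762e-03, -3.95999515e+01, -3.31697345e+01, -3.09410589e-04,
        5.26868153e-04,  2.90552077e-05]), 'tool_pos': array([163.22099439, 551.32190751, 197.00666154]), 'tcp_rot': array([ 2.08848644e-07,  1.43394265e-01,  9.89665643e-01, -5.70610016e-06]), 'force': array([-0.51316064,  0.46639453,  0.46289265]), 'moment': array([ 0.0167931 , -0.03435383, -0.02504836]), 'finger_force': 0.0, 'grip_width': 85.15535817326399}
```

Run:
```python
import cv2
for c,(x0,y0,x1,y1) in dict(top=(110,80,430,320),side=(140,110,400,310)).items():
    a=cv2.imread(f"pics/{c}0.png")[y0:y1,x0:x1];s=780/(x1-x0);s=min(s,600/(y1-y0))
    cv2.imwrite(f"pics/{c}0c.png",cv2.resize(a,None,fx=s,fy=s,interpolation=cv2.INTER_CUBIC)[:600,:800]);print(s)
```

```text
2.4375
3.0
```

View pics/top0c.png

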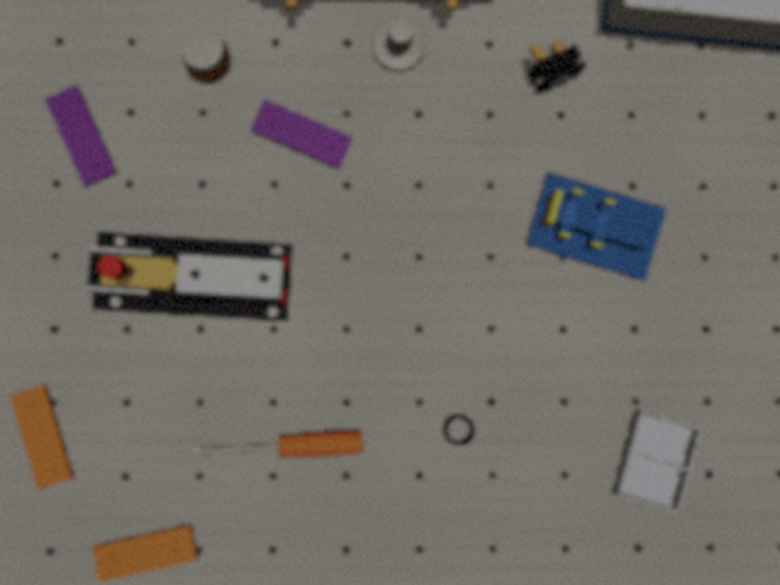

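View pics/side0c.png

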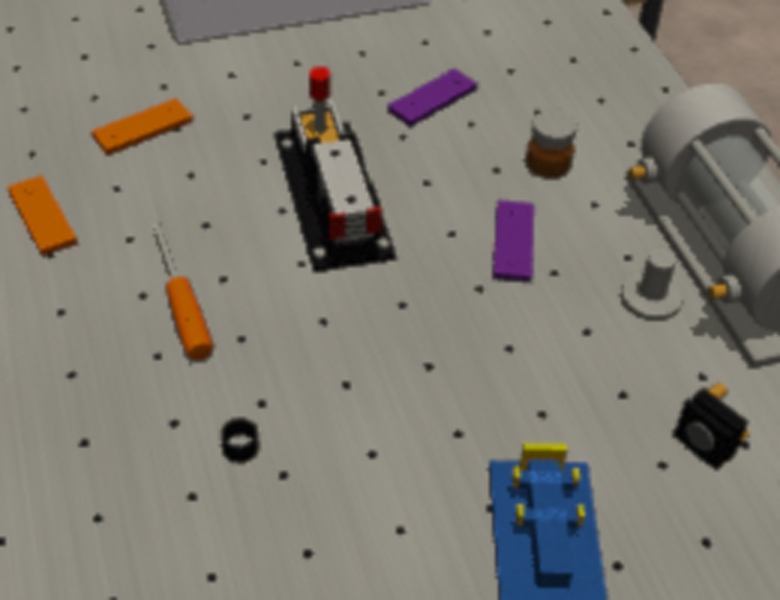

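```bash
cat > m.py <<'E'
from h import *
def rectfit(p,mask,z):
    cs,_=cv2.findContours(mask,cv2.RETR_EXTERNAL,cv2.CHAIN_APPROX_NONE);c=max(cs,key=cv2.contourArea)[:,0,:]
    W=np.array([at_z(p,q,z)[:2] for q in c],np.float32);(cx,cy),(w,h),a=cv2.minAreaRect(W)
    b=cv2.boxPoints(((cx,cy),(w,h),a));e=max([b[1]-b[0],b[2]-b[1]],key=np.linalg.norm)
    return np.round([cx,cy,w,h,np.degrees(np.arctan2(e[1],e[0]))],1)
def blobs(m,n=6):
    k,_,s,c=cv2.connectedComponentsWithStats(m.astype(np.uint8));return [(s[i].tolist(),c[i].round(1)) for i in sorted(range(1,k),key=lambda i:-s[i,4])[:n]]
E
python3 - <<'E'
from m import *
P={c:dict(camera(c),img=cv2.imread(f"pics/{c}0.png")) for c in("top","side")}
import pickle;pickle.dump(P,open("P.pkl","wb"))
for c,p in P.items():
    I=cv2.resize(p["img"],None,fx=1,fy=1).astype(int);B,G,R=I[...,0],I[...,1],I[...,2]
    print(c,"foot",rectfit(p,((B>R+40)&(B>G+20)).astype(np.uint8),8))
    print("red",[b for b in blobs((R>110)&(R>G*2.2)&(R>B*2),5)])
    print("yel",[b for b in blobs((R>110)&(G>0.75*R)&(B<0.5*R),6)])
    if c=="top":
        m=np.zeros(B.shape,np.uint8);m[170:220,140:240]=1
        br=((np.minimum(np.minimum(B,G),R)>150)*m).astype(np.uint8);print("plate",rectfit(p,br,66),I[192,200],I[160,200])
        dk=((I.max(2)<60)*m).astype(np.uint8);print("magfoot",rectfit(p,cv2.morphologyEx(dk,cv2.MORPH_CLOSE,np.ones((3,3))),8))
E
```

```text
top foot [ 581.6 -184.   126.1   76.3   72.8]
red [([16, 179, 22, 25, 502], array([ 26.5, 191.1])), ([151, 185, 8, 8, 58], array([154.6, 188.6]))]
yel [([161, 185, 20, 13, 201], array([171.6, 191.1])), ([335, 159, 4, 12, 17], array([336.6, 165.1])), ([228, 78, 3, 4, 11], array([229.1,  79.5])), ([294, 79, 3, 4, 11], array([295.1,  80.4])), ([329, 100, 4, 4, 10], array([330.5, 101.5])), ([152, 194, 6, 2, 9], array([154. , 194.7]))]Traceback (most recent call last):
  File "<stdin>", line 11, in <module>
  File "m.py", line 3, in rectfit
    cs,_=cv2.findContours(mask,cv2.RETR_EXTERNAL,cv2.CHAIN_APPROX_NONE);c=max(cs,key=cv2.contourArea)[:,0,:]
                                                                          ~~~^^^^^^^^^^^^^^^^^^^^^^^^
ValueError: max() iterable argument is empty
```

Run:
```python
from m import *
import pickle;P=pickle.load(open("P.pkl","rb"))
p=P["top"];I=p["img"].astype(int);B,G,R=I[...,0],I[...,1],I[...,2];print(I[192,200],I[230,240])
m=np.zeros(B.shape,np.uint8);m[170:220,140:236]=1
hsv=cv2.cvtColor(p["img"],cv2.COLOR_BGR2HSV)
for t in (140,125):
  br=((I.min(2)>t)*m).astype(np.uint8);
  if br.sum()>200: print("plate",br.sum(),rectfit(p,cv2.morphologyEx(br,cv2.MORPH_OPEN,np.ones((5,5))),66))
dk=((I.max(2)<75)*m).astype(np.uint8);print("magfoot",rectfit(p,cv2.morphologyEx(dk,cv2.MORPH_CLOSE,np.ones((5,5))),8))
rb=(R>80)&(R>G*1.7)&(R>B*1.7)&(m>0);print("redtop",[(b,at_z(p,b[1],z).round(1)) for b,z in zip(blobs(rb,3),(108,70,70))])
s=P["side"];J=s["img"].astype(int);B,G,R=J[...,0],J[...,1],J[...,2]
hs=cv2.cvtColor(s["img"],cv2.COLOR_BGR2HSV);print(hs[137,247],hs[184,253])
rb=(R>90)&(R>G*2.2)&(R>B*1.8);print([(b,at_z(s,b[1],94).round(1)) for b in blobs(rb[:, :300],5)])
bl=((B>R+30)&(B>G+15)).astype(np.uint8)
bl[:260]=0;print("foot side",bl.sum(), rectfit(s,bl,8) if bl.sum()>200 else hs[330,320])
# predicted overlay
mx=np.array([529,187.]);
```

```text
[139 142 142] [109 117 120]
plate 521 [526.9 195.1  79.9  32.2  86. ]
magfoot [529.7 235.6 204.4  78.5  86.4]
redtop [(([150, 185, 10, 9, 77], array([154.7, 188.8])), array([532.8, 292.4, 108. ])), (([226, 185, 3, 5, 9], array([227. , 186.6])), array([540.7, 132.7,  70. ])), (([225, 199, 3, 5, 8], array([225.9, 201.2])), array([506.4, 135.2,  70. ]))]
[  0 239  82] [  1 245  51]
[(([219, 59, 23, 10, 154], array([229.8,  63.5])), array([590.3, 726.2,  94. ])), (([196, 206, 9, 22, 44], array([199.6, 216.5])), array([342.5,  27.3,  94. ])), (([243, 132, 7, 5, 28], array([246.1, 134.2])), array([535.8, 307.7,  94. ])), (([206, 218, 4, 8, 12], array([207.8, 222.6])), array([357.4,   3.2,  94. ])), (([263, 179, 4, 2, 5], array([264.4, 179.4])), array([530.6, 109.2,  94. ]))]
foot side 1897 [ 581.2 -184.9  132.    79.4   72.9]
```

Both views agree. The magazine axis is at about 86.5° with its origin near (527, 189.5), and the knob is near (533, 294). The cradle is near (581.5, -184.5) at 72.8°. I'm going behind the knob with the fingers shut.

```bash
python3 -m crank '[[[372,-217,-20],[0,0,-77]],[[372,-217,-20],[0,0,-77]],[[372,-217,-20],[0,0,-77]],[[372,-217,-20],[0,0,-77]],[[372,-217,-20],[0,0,-77]],[[372,-217,-20],[0,0,-77]],[[372,-217,-20],[0,0,-77]],[[372,-217,-20],[0,0,-77]],[[372,-217,-20],[0,0,-77]],[[372,-217,-20],[0,0,-77]],[[372,-217,-20],[0,0,-77]],[[372,-217,-50],[0,0,-77]],[[372,-217,-85],[0,0,-77]],[[372,-217,-110],[0,0,-77]],[[372,-217,-110],[0,0,-77]]]' -1 40
```

```text
time_s: 3.0
tool_pos: [530.6, 334.2, 82.5]
tcp_rot: [-0.002, 0.727, 0.686, -0.004]
force: [-0.3, -0.7, 0.3]
grip_width: -0.1
finger_force: 0.0
```

Run:
```python
from m import *
o=env.observe();print(o["tool_pos"].round(1),o["tcp_rot"].round(4))
s=camera("side");t=camera("top")
a=cv2.resize(s["img"][90:210,180:310],None,fx=4.4,fy=4.4,interpolation=cv2.INTER_CUBIC);b=cv2.resize(t["img"][140:240,120:240],None,fx=2.2,fy=5.28,interpolation=cv2.INTER_CUBIC) if 0 else None
cv2.imwrite("pics/s1.png",a);cv2.imwrite("pics/t1.png",t["img"])
print(env.observe()["tool_pos"].round(1))
```

```text
[530.6 334.2  82.5] [-0.0018  0.7273  0.6863 -0.0041]
[534.5 335.2  87.6]
```

View pics/s1.png

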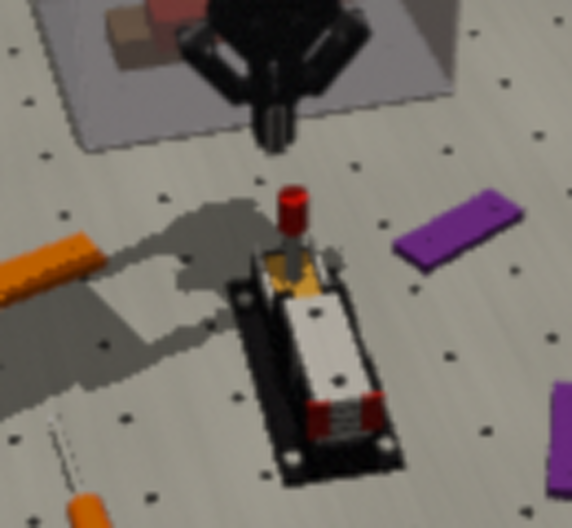

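```bash
python3 -m crank '[[[-1,-12,0],[0,0,0]],[[-1,-18,0],[0,0,0]],[[-1,-22,0],[0,0,0]],[[-2,-26,0],[0,0,0]],[[-2,-30,0],[0,0,0]],[[-2,-34,0],[0,0,0]],[[-2,-38,0],[0,0,0]],[[-3,-42,0],[0,0,0]],[[-3,-46,0],[0,0,0]],[[-3,-50,0],[0,0,0]],[[-3,-53,0],[0,0,0]],[[-3,-53,0],[0,0,0]]]'
```

```text
time_s: 4.3
tool_pos: [532.3, 280.9, 87.0]
tcp_rot: [0.0, 0.728, 0.685, -0.0]
force: [0.8, -0.1, 0.3]
grip_width: 0.2
finger_force: 0.0
```

Run:
```python
from m import *
s=camera("side");t=camera("top")
f=lambda i,x0,y0:cv2.resize(i[y0:y0+130,x0:x0+100],None,fx=4,fy=4,interpolation=cv2.INTER_CUBIC)
cv2.imwrite("pics/s2.png",np.hstack([f(s["img"],200,90),f(t["img"],140,130)]))
o=env.observe();print(o["tool_pos"].round(1),o["force"])
```

```text
[532.3 281.3  87. ] [ 0.6646544  -0.21265771 -0.04367481]
```

View pics/s2.png

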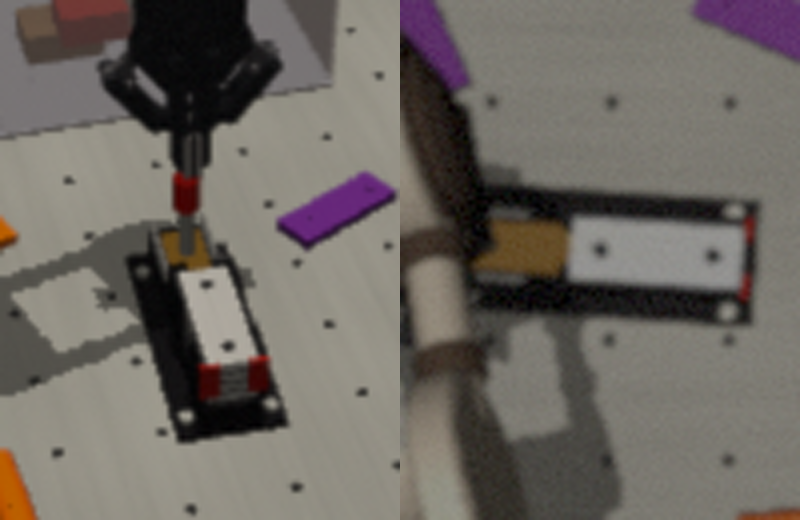

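Run:
```python
from m import *
import pickle;P=pickle.load(open("P.pkl","rb"))
for n,p in P.items():
  for X in [(532.3,281,87),(532.3,281,108),(533,294,80),(533,294,108)]: print(n,X,np.round(proj(p,X),1))
a=cv2.imread("pics/s2.png")
p=P["side"];print(at_z(p,(246.3,142.5),80),at_z(p,(246.3,134),108),p["fy"],p["cx"],p["cy"],p["T"][:3,3])
print(P["side"]["img"][125:150,246])
```

```text
top (532.3, 281, 87) [161.9 189.6]
top (532.3, 281, 108) [159.8 189. ]
top (533, 294, 80) [156.9 189.5]
top (533, 294, 108) [154.  188.7]
side (532.3, 281, 87) [247.4 141.8]
side (532.3, 281, 108) [247.4 136. ]
side (533, 294, 80) [246.4 140.9]
side (533, 294, 108) [246.4 133.3]
[530.71961309 287.01278486  80.        ] [531.77470954 290.84284107 108.        ] 422.2607968870037 253.4307108330157 192.55924299625778 [ 270.47815684 -650.64776003  856.33999915]
[[126 137 140]
 [126 136 139]
 [125 136 139]
 [125 135 139]
 [125 136 139]
 [126 137 140]
 [120 130 144]
 [ 52  59 173]
 [  9  19 179]
 [  5  14 179]
 [  3  11 175]
 [  4  10 138]
 [  4   6  83]
 [  3   4  69]
 [  4   4  66]
 [  3   3  64]
 [  6   6  67]
 [  4   5  66]
 [ 18  20  61]
 [ 42  47  53]
 [ 47  52  53]
 [ 46  50  52]
 [ 45  50  51]
 [ 46  51  52]
 [ 46  50  51]]
```

```bash
python3 -m crank '[[[0,-3,0],[0,0,0]],[[0,-6,0],[0,0,0]],[[-1,-9,0],[0,0,0]],[[-1,-12,0],[0,0,0]],[[-1,-12,0],[0,0,0]]]'
python3 - <<'E'
from m import *
s=camera("side");t=camera("top")
print(np.round(proj(s,(530.6,334.2,82.5)),1))
f=lambda i,x0,y0:cv2.resize(i[y0:y0+130,x0:x0+100],None,fx=4,fy=4,interpolation=cv2.INTER_CUBIC)
cv2.imwrite("pics/s3.png",np.hstack([f(s["img"],200,90),f(cv2.imread("pics/t1.png"),90,130)]))
o=env.observe();print(o["tool_pos"].round(1),o["force"],o["joint_pos"])
E
```

```text
time_s: 4.9
tool_pos: [531.2, 268.9, 87.0]
tcp_rot: [-0.0, 0.728, 0.685, -0.0]
force: [-0.4, 0.7, 0.7]
grip_width: 0.2
finger_force: 0.0
[242.1 132.3]
[531.3 269.2  87. ] [-0.07544355 -0.23945996 -0.09528715] [2.66359014e-01 3.15297154e-01 1.63790350e+00 4.84027619e-05
 1.18832240e+00 3.27456600e-01]
```

View pics/s3.png

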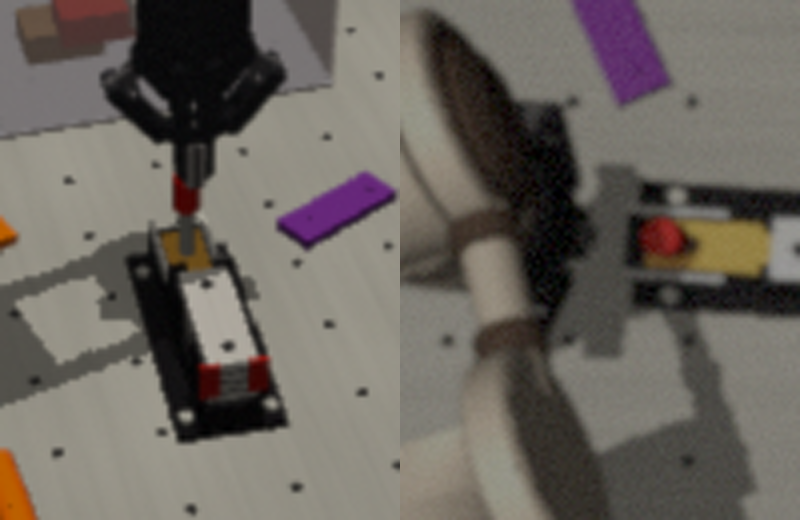

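```bash
python3 -c "
from h import *
print(env.hold_point_z,[a for a in dir(env) if a[0]!='_']);o=env.observe();print(o['joint_pos'].tolist(),o['tool_pos'])"; python3 -m crank '[[[1,22,0],[0,0,0]],[[3,46,0],[0,0,0]],[[4,68,0],[0,0,0]],[[4,68,0],[0,0,0]],[[4,68,-15],[0,0,0]],[[4,68,-30],[0,0,0]],[[4,68,-30],[0,0,0]],[[4,68,-30],[0,0,0]]]'
python3 - <<'E'
from m import *
s=camera("side");o=env.observe();X=o["tool_pos"];print(X)
I=s["img"].copy()
f=cv2.resize(I[90:220,180:310],None,fx=4.4,fy=4.4,interpolation=cv2.INTER_CUBIC)
u=(np.array(proj(s,X))-[180,90])*4.4;print(u)
cv2.circle(f,tuple(int(v) for v in u),3,(0,255,0),-1)
cv2.imwrite("pics/s4.png",f)
E
```

```text
18.700000000000003 ['MotionError', 'hold_point_z', 'observe']
[0.26635901392859074, 0.3152971535156101, 1.6379035037097653, 4.840276191612247e-05, 1.18832240159766, 0.32745659969853774] [531.26033353 269.24879614  87.03591392]
time_s: 5.8
tool_pos: [534.4, 336.3, 55.6]
tcp_rot: [-0.0, 0.729, 0.685, -0.001]
force: [-0.5, 0.5, -0.3]
grip_width: -0.0
finger_force: 0.0
[535.12189382 336.6931089   56.5956699 ]
[278.66687729 213.09837834]
```

View pics/s4.png

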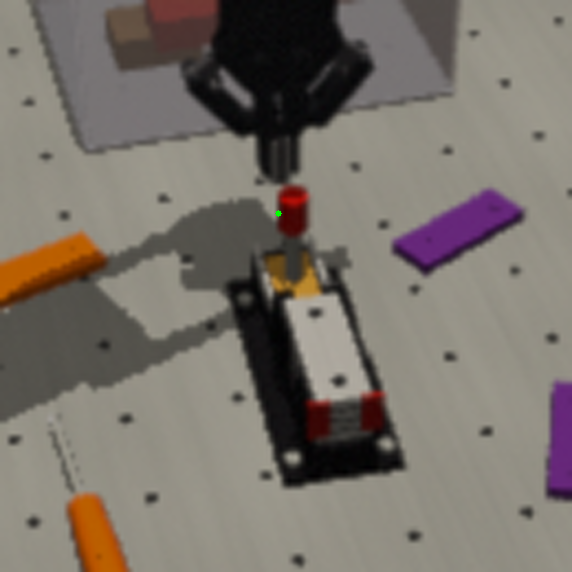

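The fingertip appears at crop row 182, but the reported TCP projects to row 213. So the real tips are about 30 mm higher than reported, and they passed over the knob without touching it. I'll push at this lower height and let contact confirm it.

```bash
python3 -m crank '[[[-1,-10,0],[0,0,0]],[[-1,-16,0],[0,0,0]],[[-1,-20,0],[0,0,0]],[[-1,-24,0],[0,0,0]],[[-2,-28,0],[0,0,0]],[[-2,-32,0],[0,0,0]],[[-2,-32,0],[0,0,0]]]'
```

```text
time_s: 6.55
tool_pos: [534.0, 306.0, 57.5]
tcp_rot: [-0.0, 0.728, 0.685, 0.001]
force: [2.2, 3.6, -1.2]
grip_width: -0.2
finger_force: 2.0
```

```bash
python3 -m crank '[[[-1,-4,0],[0,0,0]],[[-2,-8,0],[0,0,0]],[[-3,-12,0],[0,0,0]],[[-3,-16,0],[0,0,0]],[[-3,-20,0],[0,0,0]],[[-3,-24,0],[0,0,0]],[[-3,-24,0],[0,0,0]]]'
python3 - <<'E'
from m import *
s=camera("side");X=env.observe()["tool_pos"];print(X,env.observe()["force"])
f=cv2.resize(s["img"][100:220,190:300],None,fx=5,fy=5,interpolation=cv2.INTER_CUBIC)
cv2.imwrite("pics/s5.png",f)
E
```

```text
time_s: 7.25
tool_pos: [531.3, 282.5, 57.9]
tcp_rot: [-0.0, 0.728, 0.685, 0.002]
force: [2.8, 5.2, 0.9]
grip_width: 0.0
finger_force: 2.8
[531.28965668 282.54465164  57.8946764 ] [ 2.38572243  5.8215962  -0.07025663]
```

View pics/s5.png

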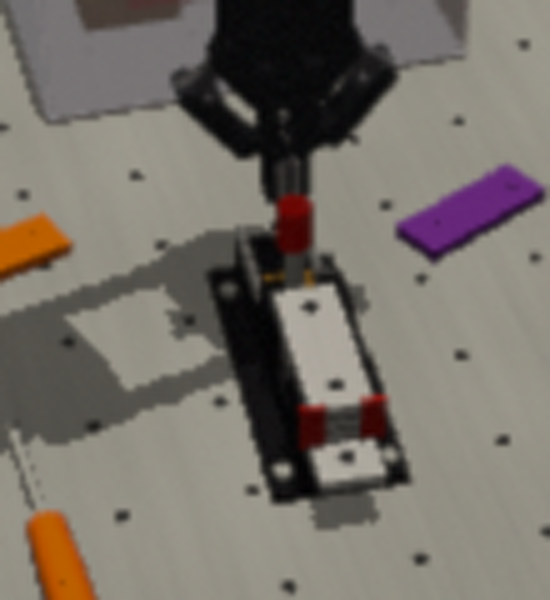

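```bash
python3 -m crank '[[[-1,-3,0],[0,0,0]],[[-1,-6,0],[0,0,0]],[[-1,-9,0],[0,0,0]],[[-1,-9,0],[0,0,0]]]'
```

```text
time_s: 7.7
tool_pos: [530.6, 273.8, 58.0]
tcp_rot: [0.0, 0.728, 0.685, 0.003]
force: [2.8, 6.1, -0.6]
grip_width: -0.1
finger_force: 3.3
```

```bash
python3 -m crank '[[[0,-2,0],[0,0,0]],[[0,-3,0],[0,0,0]],[[0,-3,0],[0,0,0]]]'
```

```text
time_s: 8.0
tool_pos: [530.6, 272.9, 58.1]
tcp_rot: [-0.001, 0.728, 0.685, 0.004]
force: [3.2, 14.0, -1.0]
grip_width: 0.3
finger_force: 6.9
```

```bash
python3 -m crank '[[[0,6,0],[0,0,0]],[[0,13,0],[0,0,0]],[[1,20,0],[0,0,0]],[[1,28,0],[0,0,0]],[[2,36,0],[0,0,0]],[[3,46,0],[0,0,0]],[[4,58,0],[0,0,0]],[[4,64,20],[0,0,0]],[[4,64,60],[0,0,0]],[[4,64,80],[0,0,0]],[[4,64,80],[0,0,0]]]'
python3 - <<'E'
from m import *
s=camera("side")
for u,v,y,z in [((279/4.4+180),(182/4.4+90),336.3,55.6),((275/4.4+180),(150/4.4+90),334.2,82.5),((205/4+200),(185/4+90),269.2,87)]:
  o,d=ray(s,(u,v))
  for h in(0,11): X=o+d*(y-h-o[1])/d[1];print(h,X.round(1),(X[2]-z).round(1))
I=s["img"].astype(int);R,G,B=I[...,2],I[...,1],I[...,0]
print(env.observe()["tool_pos"])
print([b for b in blobs(((R>60)&(R>G*2.2)&(R>B*1.8))[120:200,230:280],4)])
E
```

```text
time_s: 9.1
tool_pos: [535.8, 335.0, 141.3]
tcp_rot: [0.002, 0.728, 0.685, 0.004]
force: [0.2, 0.4, -0.3]
grip_width: -0.2
finger_force: 0.0
0 [535.4 336.3  83.6] 28.0
11 [532.4 325.3  92.2] 36.6
0 [532.2 334.2 112.3] 29.8
11 [529.2 323.2 120.6] 38.1
0 [540.4 269.2 114.3] 27.3
11 [537.2 258.2 123.1] 36.1
[534.31615196 334.27384873 138.62781449]
[([13, 13, 7, 11, 58], array([16.1, 17.5])), ([33, 59, 4, 3, 8], array([34.5, 59.8])), ([20, 61, 5, 2, 7], array([21.6, 61.7]))]
```

```bash
python3 -m crank '[[[-3,-50,0],[0,0,0]],[[-6,-100,0],[0,0,0]],[[-9,-150,0],[0,0,0]],[[-12,-200,0],[0,0,0]],[[-14,-250,0],[0,0,0]],[[-15,-275,-20],[0,0,0]],[[-15,-275,-70],[0,0,0]],[[-15,-275,-110],[0,0,0]],[[-15,-275,-140],[0,0,0]],[[-15,-275,-150],[0,0,0]],[[-15,-275,-150],[0,0,0]],[[-15,-275,-153],[0,0,0]],[[-15,-275,-155],[0,0,0]],[[-15,-275,-155],[0,0,0]]]'
python3 - <<'E'
from m import *
s=camera("side");o=env.observe();print(o["tool_pos"],o["force"])
f=cv2.resize(s["img"][120:270,180:330],None,fx=4,fy=4,interpolation=cv2.INTER_CUBIC)
cv2.imwrite("pics/s6.png",f)
E
```

```text
time_s: 10.55
tool_pos: [519.3, 58.3, -16.9]
tcp_rot: [0.001, 0.728, 0.685, 0.001]
force: [-0.6, 0.2, -0.0]
grip_width: 0.1
finger_force: 0.0
[519.15405849  58.29826353 -16.96218954] [-0.33359733  0.56642222  0.3893972 ]
```

View pics/s6.png

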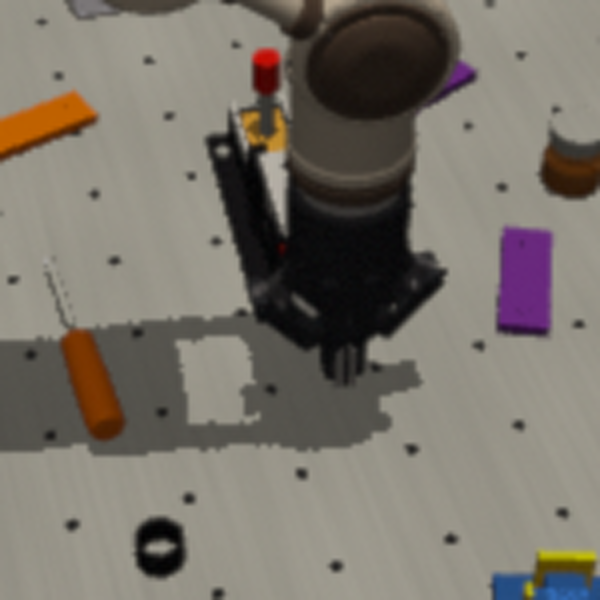

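```bash
python3 -m crank '[[[0,0,-3],[0,0,0]],[[0,0,-6],[0,0,0]],[[0,0,-8],[0,0,0]],[[0,0,-8],[0,0,0]]]' |egrep 'pos|force:'; python3 -m crank '[[[0,0,-2],[0,0,0]],[[0,0,-4],[0,0,0]],[[0,0,-4],[0,0,0]]]'|egrep 'pos|force:'
```

```text
tool_pos: [517.8, 58.4, -26.5]
force: [0.5, -0.2, -0.6]
finger_force: 0.0
tool_pos: [517.9, 58.4, -30.3]
force: [-0.2, -0.2, -0.1]
finger_force: 0.0
```

```bash
python3 -m crank '[[[0,0,-2],[0,0,0]],[[0,0,-3],[0,0,0]],[[0,0,-3],[0,0,0]]]' |egrep 'pos|force:'
```

```text
tool_pos: [518.1, 58.4, -33.2]
force: [0.4, -0.3, 0.3]
finger_force: 0.0
```

```bash
python3 -m crank '[[[0,0,-2],[0,0,0]],[[0,0,-3],[0,0,0]],[[0,0,-3],[0,0,0]]]' |egrep 'pos|force:'
```

```text
tool_pos: [518.6, 58.3, -34.3]
force: [-6.5, -0.3, 16.4]
finger_force: 7.9
```

```bash
python3 -m crank '[[[0,0,-2],[0,0,0]],[[0,0,-2],[0,0,0]]]' |egrep 'pos|force:'
```

```text
tool_pos: [518.6, 58.3, -34.4]
force: [-13.8, 0.1, 34.2]
finger_force: 17.1
```

```bash
python3 -m crank '[[[0,0,8],[0,0,0]],[[0,0,18],[0,0,0]],[[0,0,18],[0,0,0]],[[0,0,18],[0,0,0]],[[0,0,18],[0,0,0]],[[1,8,18],[0,0,0]],[[2,22,18],[0,0,0]],[[3,36,18],[0,0,0]],[[4,48,18],[0,0,0]],[[4,55,18],[0,0,0]],[[4,55,18],[0,0,0]]]' 1
python3 - <<'E'
from m import *
s=camera("side");o=env.observe();print(o["tool_pos"],o["force"])
f=cv2.resize(s["img"][130:250,200:310],None,fx=5,fy=5,interpolation=cv2.INTER_CUBIC)
cv2.imwrite("pics/s7.png",f)
E
```

```text
time_s: 13.2
tool_pos: [522.1, 114.6, -20.1]
tcp_rot: [-0.0, 0.728, 0.686, -0.0]
force: [-0.3, -0.5, 0.2]
grip_width: 85.4
finger_force: 0.0
[522.1114664  113.91907846 -20.06532974] [-0.52745241 -0.19973631  0.20629401]
```

View pics/s7.png

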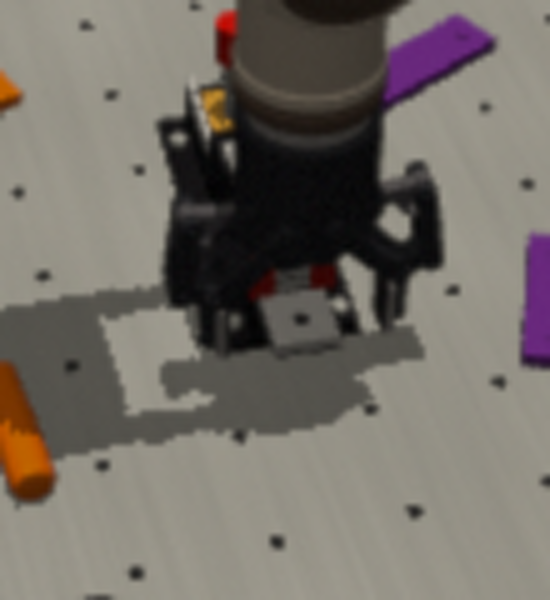

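```bash
python3 -m crank '[[[0,0,0],[0,0,0]],[[0,0,0],[0,0,0]],[[0,0,0],[0,0,0]],[[0,0,0],[0,0,0]],[[0,0,0],[0,0,0]],[[0,0,0],[0,0,0]],[[0,0,0],[0,0,0]],[[0,0,0],[0,0,0]]]' -1 40
```

```text
time_s: 14.05
tool_pos: [522.2, 113.0, -19.8]
tcp_rot: [0.0, 0.728, 0.685, -0.0]
force: [-2.6, -2.9, 4.4]
grip_width: 35.4
finger_force: 40.3
```

```bash
python3 -m crank '[[[0,-3,0],[0,0,0]],[[0,-7,0],[0,0,0]],[[-1,-12,0],[0,0,0]],[[-1,-17,0],[0,0,0]],[[-1,-22,0],[0,0,0]],[[-2,-27,0],[0,0,0]],[[-2,-32,0],[0,0,0]],[[-2,-37,0],[0,0,0]],[[-3,-42,0],[0,0,0]],[[-3,-47,0],[0,0,0]],[[-3,-52,0],[0,0,0]],[[-3,-57,0],[0,0,0]],[[-4,-62,0],[0,0,0]],[[-4,-67,0],[0,0,0]],[[-4,-72,0],[0,0,0]],[[-5,-80,0],[0,0,0]],[[-6,-90,0],[0,0,0]],[[-6,-100,0],[0,0,0]],[[-6,-100,0],[0,0,0]]]'
```

```text
time_s: 15.95
tool_pos: [516.4, 11.9, -19.9]
tcp_rot: [0.0, 0.729, 0.685, -0.0]
force: [0.6, 0.1, -0.1]
grip_width: 35.2
finger_force: 39.9
```

```bash
python3 -m crank '[[[0,0,30],[0,0,0]],[[0,-40,60],[0,0,0]],[[0,-40,60],[0,0,0]],[[0,-40,60],[0,0,0]]]'
python3 - <<'E'
from m import *
s=camera("side");t=camera("top");o=env.observe();print(o["tool_pos"],o["force"])
f=lambda i,x0,y0:cv2.resize(i[y0:y0+140,x0:x0+100],None,fx=4,fy=4,interpolation=cv2.INTER_CUBIC)
cv2.imwrite("pics/s8.png",np.hstack([f(s["img"],220,120),f(t["img"],150,130)]))
p=t;I=t["img"].astype(int)
E
```

```text
time_s: 16.35
tool_pos: [516.9, -27.3, 40.8]
tcp_rot: [0.001, 0.729, 0.685, 0.001]
force: [-0.2, 0.3, -1.3]
grip_width: 34.8
finger_force: 40.4
[515.15197904 -25.89567607  38.91457724] [ 0.09072299  0.25073387 -1.30126342]
```

View pics/s8.png

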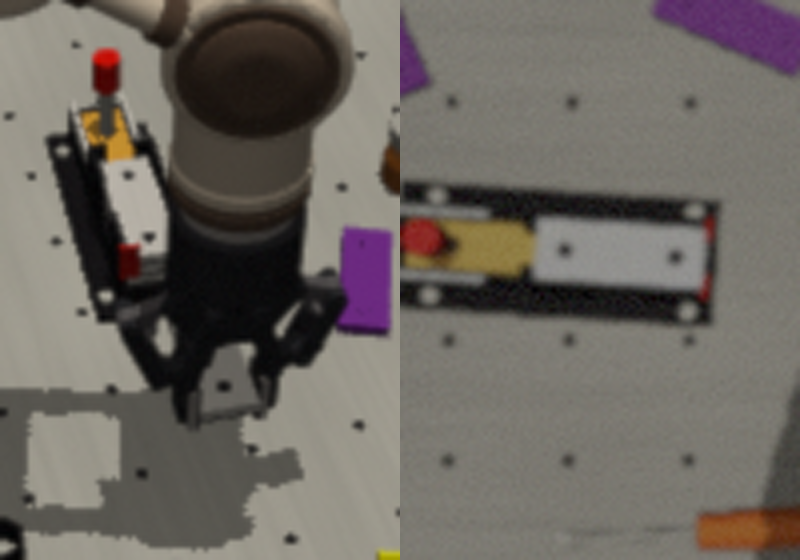

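The picture shows the plate held in the gripper, the other three plates resting in the chute behind the gate, and the knob home (top view, crop (421,240)). Next I'll refine the cradle midline numerically from the saved images.

Run:
```python
from m import *
import pickle;P=pickle.load(open("P.pkl","rb"))
c0=np.array([581.4,-184.5]);a=np.radians(72.8);e=np.array([np.cos(a),np.sin(a)]);n=np.array([-e[1],e[0]])
for k,(x0,y0,x1,y1) in dict(top=(322,145,385,200),side=(295,250,350,320)).items():
    p=P[k];I=p["img"].astype(float)[y0:y1,x0:x1]
    I4=cv2.resize(I.astype(np.uint8),None,fx=4,fy=4,interpolation=cv2.INTER_CUBIC).astype(int);B,G,R=I4[...,0],I4[...,1],I4[...,2]
    m=(R>B+15)&(G>B+8)&(R>60)&(R>1.6*B)
    for st,ct in blobs(m,7):
        px=(ct+.5)/4-.5+[x0,y0]; 
        z=44 if st[4]>max(250,0) else 36
        for zz in(36,44):
            w=at_z(p,px,zz)[:2]-c0; print(k,st[4],zz,"along",(w@e).round(1),"lat",(w@n).round(1))
```

```text
top 742 36 along 53.7 lat 0.4
top 742 44 along 55.0 lat 1.9
top 64 36 along 2.4 lat 23.4
top 64 44 along 4.2 lat 24.6
top 61 36 along 36.1 lat 23.5
top 61 44 along 37.5 lat 24.8
top 24 36 along 0.9 lat -23.1
top 24 44 along 2.6 lat -21.4
top 19 36 along 35.7 lat -23.1
top 19 44 along 37.2 lat -21.4
side 1615 36 along 51.1 lat 3.2
side 1615 44 along 45.4 lat 4.7
side 189 36 along -3.6 lat 23.7
side 189 44 along -8.8 lat 25.0
side 160 36 along -2.5 lat -22.3
side 160 44 along -7.7 lat -20.5
side 136 36 along 32.3 lat -22.5
side 136 44 along 26.8 lat -20.7
```

```bash
python3 -m crank '[[[13,-45,0],[0,0,-5]],[[26,-92,0],[0,0,-10]],[[38,-140,0],[0,0,-13.7]],[[47,-178,0],[0,0,-13.7]],[[52,-199,0],[0,0,-13.7]],[[52,-199,0],[0,0,-13.7]],[[52,-199,-20],[0,0,-13.7]],[[52,-199,-36],[0,0,-13.7]],[[52,-199,-46],[0,0,-13.7]],[[52,-199,-48],[0,0,-13.7]],[[52,-199,-48],[0,0,-13.7]],[[52,-199,-48],[0,0,-13.7]],[[52,-199,-48],[0,0,-13.7]],[[52,-199,-48],[0,0,-13.7]]]'
python3 - <<'E'
from m import *
s=camera("side");o=env.observe();X=o["tool_pos"];q=o["tcp_rot"];print(X,o["force"],2*np.degrees(np.arctan2(q[2],q[1])))
cv2.imwrite("pics/raw9.png",s["img"])
a=np.radians(72.8);e=np.array([np.cos(a),np.sin(a)]);n=np.array([-e[1],e[0]]);w=X[:2]+36*e-[581.4,-183.6];print("along",w@e,"lat",w@n)
E
```

```text
time_s: 17.85
tool_pos: [568.7, -226.0, -7.2]
tcp_rot: [0.001, 0.805, 0.593, 0.0]
force: [0.2, -0.8, -1.1]
grip_width: 35.1
finger_force: 40.3
[ 568.6037743  -225.90399043   -7.38467943] [-0.46299613 -0.29945328 -1.11067163] 72.80747318093384
along -8.1960336393982 lat -0.2856729927664735
```

```bash
python3 -m crank '[[[0,0,-3],[0,0,0]],[[0,0,-6],[0,0,0]],[[0,0,-9],[0,0,0]],[[0,0,-11],[0,0,0]],[[0,0,-11],[0,0,0]],[[0,0,-11],[0,0,0]]]'; python3 -m crank '[[[0,0,-0.5],[0,0,0]],[[0.6,1.9,-0.5],[0,0,0]],[[1.2,3.8,-0.5],[0,0,0]],[[1.5,4.8,-0.5],[0,0,0]],[[1.5,4.8,-0.5],[0,0,0]]]'
```

```text
time_s: 18.5
tool_pos: [568.2, -225.6, -19.1]
tcp_rot: [-0.0, 0.805, 0.593, -0.0]
force: [-0.6, 0.6, -1.1]
grip_width: 35.2
finger_force: 40.3
time_s: 19.0
tool_pos: [569.8, -220.6, -19.5]
tcp_rot: [-0.0, 0.805, 0.594, 0.0]
force: [0.2, -0.2, -1.2]
grip_width: 35.5
finger_force: 40.3
```

```bash
python3 -m crank '[[[0.3,1,0],[0,0,0]],[[0.6,2,0],[0,0,0]],[[0.6,2,0],[0,0,0]]]'|egrep 'pos|force:'; python3 -m crank '[[[0.2,0.7,0],[0,0,0]],[[0.4,1.4,0],[0,0,0]],[[0.4,1.4,0],[0,0,0]]]'|egrep 'pos|force:'
```

```text
tool_pos: [570.3, -218.7, -19.5]
force: [1.0, -0.1, -1.3]
finger_force: 40.3
tool_pos: [570.7, -217.7, -19.5]
force: [0.5, -1.2, -0.2]
finger_force: 40.3
```

```bash
python3 -m crank '[[[0.2,0.7,0],[0,0,0]],[[0.3,1,0],[0,0,0]],[[0.3,1,0],[0,0,0]]]'|egrep 'pos|force:'
```

```text
tool_pos: [570.7, -217.7, -19.3]
force: [-1.8, -5.7, -0.6]
finger_force: 40.3
```

```bash
python3 -m crank '[[[0.2,0.7,0],[0,0,0]],[[0.3,1,0],[0,0,0]],[[0.3,1,0],[0,0,0]]]'|egrep 'pos|force:'
```

```text
tool_pos: [570.6, -217.7, -19.3]
force: [-4.6, -8.6, -0.8]
finger_force: 40.4
```

```bash
python3 -m crank '[[[-0.4,-1.3,0],[0,0,0]],[[-0.4,-1.3,-0.5],[0,0,0]],[[-0.4,-1.3,-0.8],[0,0,0]],[[-0.4,-1.3,-0.8],[0,0,0]]]'|egrep 'pos|force:'
```

```text
tool_pos: [570.7, -217.7, -19.8]
force: [-3.8, -5.7, 2.0]
finger_force: 40.7
```

```bash
python3 -m crank '[[[0,0,-0.4],[0,0,0]],[[0,0,-0.7],[0,0,0]],[[0,0,-0.7],[0,0,0]]]'|egrep 'pos|force:'
```

```text
tool_pos: [570.7, -217.7, -19.8]
force: [-6.4, -3.2, 7.7]
finger_force: 41.2
```

```bash
python3 -m crank '[[[0,0,0.4],[0,0,0]],[[0,0,0.5],[0,0,0]],[[0,0,0.5],[0,0,0]]]' - 20|egrep 'pos|force:'; python3 -m crank '[[[0,0,0],[0,0,0]],[[0,0,0],[0,0,0]],[[0,0,0],[0,0,0]],[[0,0,0],[0,0,0]],[[0,0,0],[0,0,0]],[[0,0,0],[0,0,0]]]' 0.6|egrep 'pos|force|width'
```

```text
tool_pos: [570.7, -217.8, -19.8]
force: [-3.9, -4.8, 3.7]
finger_force: 40.8
tool_pos: [570.9, -216.6, -20.6]
force: [-0.2, 0.6, -0.3]
grip_width: 68.1
finger_force: 0.0
```

```bash
python3 -m crank '[[[0,0,8],[0,0,0]],[[0,0,20],[0,0,0]],[[0,0,45],[0,0,0]],[[0,0,90],[0,0,0]],[[0,0,130],[0,0,0]],[[-40,-30,130],[0,0,0]],[[-80,-60,130],[0,0,0]],[[-120,-60,130],[0,0,0]],[[-160,-60,130],[0,0,0]],[[-190,-60,130],[0,0,0]],[[-190,-60,130],[0,0,0]]]'|egrep 'time|pos|force:'
python3 - <<'E'
from m import *
t=camera("top");s=camera("side");cv2.imwrite("pics/tF.png",t["img"]);cv2.imwrite("pics/sF.png",s["img"])
a=np.radians(72.8);e=np.array([np.cos(a),np.sin(a)]);n=np.array([-e[1],e[0]])
for p,(x0,y0,x1,y1) in((t,(322,145,392,200)),(s,(290,255,360,330))):
    I=p["img"].astype(int);M=np.zeros(I.shape[:2],np.uint8)
    M[y0:y1,x0:x1]=((I.max(2)-I.min(2)<28)&(I.min(2)>85))[y0:y1,x0:x1]
    M=cv2.morphologyEx(M,cv2.MORPH_OPEN,np.ones((3,3),np.uint8));k,L,S,C=cv2.connectedComponentsWithStats(M)
    for i in range(1,k):
        if S[i,4]>60:
            r=rectfit(p,(L==i).astype(np.uint8),39);w=r[:2]-[581.4,-183.6];print(S[i],r,"along",w@e,"lat",w@n)
for nm,z in(("plate_bottom",30),):
    for p in(t,s): print([(round(r["score"],2),at_z(p,np.array(r["centre"])*[512,384],30)[:2].round(1)) for r in models.tip_of(nm,p)])
i=s["img"].astype(int);R,G,B=i[...,2],i[...,1],i[...,0]
print([b for b in blobs(((R>60)&(R>G*2.2)&(R>B*1.8))[120:200,230:280],4)])
E
```

```text
time_s: 22.9
tool_pos: [378.4, -276.6, 110.1]
force: [0.2, 0.2, -0.5]
finger_force: 0.0
[ 322  145   70   55 2222] [ 579.6 -182.6  133.3  172.1  -90. ] along 0.423003872043073 lat 2.0152091018642215
[337 159  42  26 627] [ 580.7 -185.8   99.5   39.5   73.2] along -2.308608031699985 lat 0.01813714338866753
[ 290  255   70   75 3936] [ 578.5 -212.   199.4  164.3   70.3] along -27.987458829402293 lat -5.627801371096154
[(0.71, array([ 580.4, -181.2]))]
[(0.91, array([ 577.5, -187.6]))]
[([13, 12, 7, 12, 59], array([16.1, 17.1]))]
```

Run:
```python
from m import *
import pickle;P=pickle.load(open("P.pkl","rb"));p=P["top"]
a=np.radians(72.8);e=np.array([np.cos(a),np.sin(a)]);c=np.array([581.4,-183.6])
for k,z,f in(("top",39,"tF"),("side",39,"sF")):
    I=cv2.imread(f"pics/{f}.png");p=P[k];n=np.array([-e[1],e[0]])
    for s in list(range(-60,-44,2))+list(range(38,66,2)):
        v=np.mean([cv2.getRectSubPix(I.astype(np.float32),(1,1),tuple(float(q) for q in proj(p,[*(c+s*e+l*n),z])))[0,0] for l in(-8,-4,0,4,8)],0);print(k,s,v.astype(int))
```

```text
top -60 [107 112 113]
top -58 [106 101  98]
top -56 [106  90  80]
top -54 [110  88  75]
top -52 [118 104  96]
top -50 [128 125 122]
top -48 [133 137 137]
top -46 [136 142 143]
top 38 [132 137 137]
top 40 [137 142 142]
top 42 [139 144 145]
top 44 [137 144 145]
top 46 [127 143 144]
top 48 [110 143 144]
top 50 [ 86 140 141]
top 52 [ 65 132 133]
top 54 [ 44 112 114]
top 56 [34 84 88]
top 58 [42 60 64]
top 60 [64 52 46]
top 62 [86 57 38]
top 64 [98 62 38]
side -60 [52 30 13]
side -58 [51 33 21]
side -56 [52 44 39]
side -54 [62 64 66]
side -52 [90 96 99]
side -50 [141 150 154]
side -48 [164 174 179]
side -46 [172 183 188]
side 38 [158 168 173]
side 40 [170 181 187]
side 42 [172 183 188]
side 44 [171 182 188]
side 46 [165 178 184]
side 48 [148 165 172]
side 50 [ 88 130 140]
side 52 [ 34 127 137]
side 54 [  1 168 174]
side 56 [ 27 183 189]
side 58 [ 68 182 186]
side 60 [117 169 173]
side 62 [137 162 165]
side 64 [144 159 162]
```

```bash
python3 -c "
from cell import order
print(order.finish_job())"
```

```text
the job is handed in; nothing more can be done
None
```

I handed the job in at about 23 s. The final images show the bottom plate on the cradle between the ears and against the stop, and the ejector sprung back home. The other three plates were in the chute when I last looked closely, just after drawing the plate, and I saw no sign of anything else being disturbed.

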